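# Sweep stray bottle caps into the dustpan

### The job

Sweep the three white bottle caps lying on the bench into the metal dustpan through its open front, so that each lies wholly inside, past the front lip. Push them gently along the surface with the fingertips, without pinching or lifting them, and leave the standing vials and the marker pen where they are.

Things in the scene. Friction and masses are not known exactly. Their poses are not given: they have to be found in the camera images.
- pan: fixed sheet-steel dustpan at the left. Origin on the bench under the middle of its inner floor; own +x runs from the open front to back wall and handle, y across, z up. Floor: top 2 mm above the bench, x -60 to +60 mm, y -85 to +85 mm. Side and back walls 3 mm thick, rim 30 mm high. Grey handle behind the back wall, to x = +173 mm, 28 mm high
- pan_lip (a point): middle of the front edge of the dustpan's ramp, on the bench. The ramp, as wide as the pan, rises without a step from the bench here to the 2 mm floor 20 mm farther in; pushed caps ride up it. Axes as the dustpan's
- cap_0: one of three like loose white ribbed bottle caps, a solid disc of 33 mm diameter and 15 mm height, about 20 g, lying flat on the bench to the right (-y side) of the dustpan, at least 42 mm apart from one another. Origin: centre of its underside, z up. It slides when pushed and does not stick
- cap_1: one of three like loose white ribbed bottle caps, a solid disc of 33 mm diameter and 15 mm height, about 20 g, lying flat on the bench to the right (-y side) of the dustpan, at least 42 mm apart from one another. Origin: centre of its underside, z up. It slides when pushed and does not stick
- cap_2: one of three like loose white ribbed bottle caps, a solid disc of 33 mm diameter and 15 mm height, about 20 g, lying flat on the bench to the right (-y side) of the dustpan, at least 42 mm apart from one another. Origin: centre of its underside, z up. It slides when pushed and does not stick
- vial_a: a loose sample vial that stays put, 28 mm diameter, 60 mm tall, standing upright outside the caps' straight ways to the dustpan. Origin: centre of its underside, z up. Black cap
- vial_b: a loose sample vial that stays put, 28 mm diameter, 60 mm tall, standing upright outside the caps' straight ways to the dustpan. Origin: centre of its underside, z up. White cap
- vial_c: a loose sample vial that stays put, 28 mm diameter, 60 mm tall, standing upright outside the caps' straight ways to the dustpan. Origin: centre of its underside, z up. White cap
- marker: loose marker pen that stays put, 138 x 17 x 19 mm, lying on the bench, long axis its own x. Origin: centre of its underside
Things that resemble listed ones, but are neither listed nor needed, are in the scene too. Leave any turquoise or yellow look-alike of the cap_2 alone.

How it is judged:
By the outcome, as a careful person would: the job done as asked, in the order asked, and still so for the second after the job is handed in, with the robot touching nothing.
It also fails if it takes over 64 s, if anything falls off the work surface, if the arm or the gripper's body presses on something with over 40 N, if the wrist force passes 120 N, or if a joint passes its speed limit or range.

### The arm

A 6-joint arm with a two-finger parallel gripper is mounted at the origin on a cart in front of the work surface, level with it; the furniture and walls round the work are solid. World frame = base frame: x ahead of the robot, y to its left, z up, the work surface at z = 0. Lengths are in mm, angles in rad, forces in N, time in s.
With the tool pointing down it reaches from about 325 to 875 mm from the base axis. Payload 4.4 kg.
Tool frame: the origin (TCP) lies on the centre line of the jaws, within the pads' length; the fingertips stand ahead of it and the grasp point (between the pads) lies 6 mm ahead of it (ctrl.tcp_to_tips is the z of the fingertips in the tool frame, in mm); z points along the fingers, y is the direction in which the jaws open and shut (so a half turn about z gives the same grasp; the last joint's range is limited). The gripper opens to 85 mm and grips with 20 to 120 N. Pads are 22 mm wide; open, the fingers measure 114 mm over their backs; the gripper's body (76 mm by 85 mm) begins 54 mm behind the grasp point. The pads swing forward as they close: fully open they stand 13 mm farther back than shut.
Start: joints at [-1.312, 0.207, 1.542, -0, 1.393, -0.15], TCP at [228.556, -527.627, 256.282] pointing down, gripper open.
Joint ranges: [-2.73, 2.73], [-0.86, 2.22], [0.23, 2.46], [-1.11, 4.25], [0.08, 2.63], [-2.82, 2.82]. Speed limits (rad/s): [2.79, 2.79, 3.14, 3.14, 3.14, 3.14].

### API

Orientations are given as a 3x3 rotation matrix whose columns are the frame's x, y, z axes.
In Python, from plant import ctrl, sensors, optics gives the robot as it stands. Calls block until the motion is done:
- ctrl.move_ptp(position, orientation): joint-space move of the TCP to a pose.
- ctrl.move_l(position, rot=None, vel=150, threshold=None): straight line of the TCP; rot=None keeps the orientation; vel is the mean speed in mm/s. With threshold (N) it stops when the force on the tool has changed by that much, and returns True; else False.
- ctrl.set_joints(angles): joint-space move.
- ctrl.gripper_to(opening, force=None): finger opening in mm; force is the grip in N (None keeps the last); returns when the fingers have stopped.
- ctrl.hold(seconds).
- ctrl.solve_ik(position, orientation): joint angles nearest the present ones, or None.
- sensors.read_state(): the state.
- optics.grab_frame(name): name is "scene" or "top" or "wrist"; returns (picture, depth): 384x512x3 uint8, red, green, blue; 384x512 float32, mm along the optical axis (not along the pixel's ray), 0 where there is no reading.
- optics.camera_params(name): a dict with "mtx" (3x3 intrinsics, pixels), "R" (3x3) and "t" (3): a world point X has camera coordinates R X + t; the wrist camera has in their place "T_tool_cam" (4x4, takes a point from camera to tool coordinates, whose origin is the TCP and whose axes are the flange's). Camera axes: x right, y down, z forward; pixel columns grow to the right and rows downward; lengths in mm; the calibration is good to about 2 mm. A picture is of the moment at which its call begins: read the wrist's pose just before it. camera_params takes no time and is no camera call.
A pose or a line that the arm cannot do raises ctrl.MotionError and nothing moves.
- ctrl.finish_job(): hands the job in, once; it reports no verdict.
The state is a dict: "t": time; "q": joint angles; "qvel": joint speeds; "tau": joint torques, N m; "eef_pos": TCP position; "eef_rot": TCP orientation; "force": force on the tool from outside, world axes, zero at the start; "wrist_torque": the same for the moment, N m; "grip_width": finger opening in mm.
Only numpy, scipy, OpenCV 4.12 (cv2) and the standard library are available. Lean on these libraries where they do the work, as an engineer would, in place of code of your own. Each camera call takes 0.05 s, during which the arm holds its last target.

## Working session

There is one attempt and no reset: what is moved stays moved. The work goes in short steps, each a Python script; the robot and the scene stay as the last script left them, time stands still between calls to the robot, and variables do not carry over. Pictures are saved under pics/ and viewed, and the job is handed in when it is done.

```bash
mkdir -p pics; ls; python3 - <<'E'
from plant import ctrl,sensors,optics
import cv2
for n in("top","scene"):
    p,d=optics.grab_frame(n); cv2.imwrite(f"pics/{n}0.png",p[:,:,::-1]); 
    import numpy as np
    np.save(f"pics/{n}0.npy",d)
    c=optics.camera_params(n); print(n,c)
print(ctrl.tcp_to_tips,sensors.read_state()['t'])
E
```

```text
pics
top {'mtx': array([[461.01936532,   0.        , 255.49117551],
       [  0.        , 461.01936532, 192.20603777],
       [  0.        ,   0.        ,   1.        ]]), 'R': array([[ 0.00758479, -0.99991851, -0.01026903],
       [-0.99790522, -0.00690893, -0.06432294],
       [ 0.06424675,  0.0107354 , -0.9978763 ]]), 't': array([  30.80130152,  567.90342442, 1079.16348158])}
scene {'mtx': array([[372.30413771,   0.        , 257.23916419],
       [  0.        , 372.30413771, 188.38535467],
       [  0.        ,   0.        ,   1.        ]]), 'R': array([[-0.79302845, -0.6090803 , -0.01127248],
       [-0.27274724,  0.37154389, -0.88744807],
       [ 0.54471535, -0.70069703, -0.46076984]]), 't': array([443.06887915, 192.26826936, 554.64641031])}
25.0 0.1
```

View pics/top0.png

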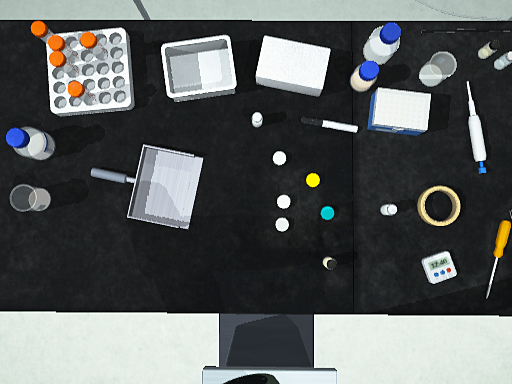

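View pics/scene0.png

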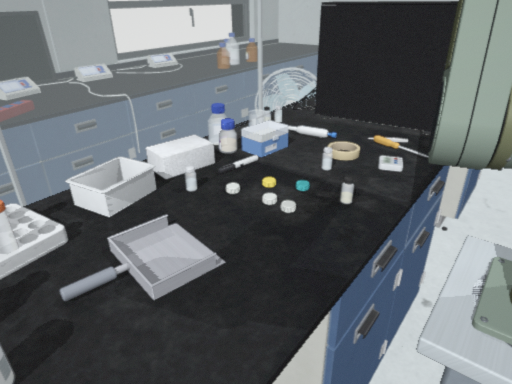

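The top view shows three white caps at about (279,158), (284,201) and (282,224). The look-alikes are yellow (313,180) and turquoise (327,212). The vials stand at (257,119), (389,209) and (330,263), and the marker lies at (330,125). The pan is at (168,187), with its open front facing right. Next I'll measure positions and check an enlarged crop.

```bash
cat > h.py <<'E'
import numpy as np,cv2
from plant import ctrl,sensors,optics
def ray(n,uv,z):
    c=optics.camera_params(n);R,t,K=c['R'],c['t'],c['mtx']
    C=-R.T@t; d=R.T@np.linalg.inv(K)@np.array([uv[0],uv[1],1.])
    return C+d*(z-C[2])/d[2]
def proj(n,X):
    c=optics.camera_params(n);x=c['mtx']@(c['R']@np.array(X,float)+c['t']);return x[:2]/x[2]
def caps(n,p,roi=None):
    hsv=cv2.cvtColor(p,cv2.COLOR_RGB2HSV)
    m=((hsv[...,2]>150)&(hsv[...,1]<60)).astype(np.uint8)
    k,l,s,c=cv2.connectedComponentsWithStats(m)
    return [(s[i],c[i]) for i in range(1,k) if 60<s[i][4]<260 ]
E
python3 - <<'E'
from h import *
p=cv2.imread('pics/top0.png')[:,:,::-1].copy()
for s,c in caps('top',p): print(s,c.round(1),ray('top',c,15).round(1))
hsv=cv2.cvtColor(p,cv2.COLOR_RGB2HSV)
for nm,lo,hi in(('yel',25,35),('turq',85,100)):
    m=((hsv[...,0]>=lo)&(hsv[...,0]<=hi)&(hsv[...,1]>150)&(hsv[...,2]>100)).astype(np.uint8)
    k,l,s,c=cv2.connectedComponentsWithStats(m)
    for i in range(1,k):
        if s[i][4]>60: print(nm,s[i],ray('top',c[i],15).round(1))
cv2.imwrite('pics/crop1.png',cv2.resize(p[100:280,80:350,::-1],None,fx=2.9,fy=2.9,interpolation=cv2.INTER_CUBIC))
for nm,uv,z in(('va',(330,263),55),('vb?',(257,118),55),('vc?',(389,209),55)): print(nm,ray('top',uv,z).round())
for nm,uv in(('mkL',(302,121)),('mkR',(357,128))): print(nm,ray('top',uv,10).round())
E
```

```text
[478  43  16  16 127] [484.6  51.4] [ 913.6 -517.8   15. ]
[494  54  16  15 129] [500.9  62.3] [ 886.9 -556.2   15. ]
[252 112  10  15 123] [256.5 119. ] [744.8  33.8  15. ]
[322 120  36  13 227] [339.5 126. ] [ 728.9 -166.    15. ]
[273 151  13  14 147] [279.  157.6] [651.4 -20.9  15. ]
[ 91 169  34  13 206] [107.3 175.2] [606.4 391.2  15. ]
[277 195  13  14 146] [283.2 201.2] [546.8 -31.2  15. ]
[381 204  16  11 139] [388.5 209.4] [ 529.2 -281.3   15. ]
[275 218  14  14 146] [281.7 224.2] [492.1 -28.   15. ]
[487 257  11  40  81] [492.3 274.2] [ 378.7 -522.7   15. ]
yel [306 173  14  14 155] [ 599.3 -101.1   15. ]
turq [321 206  13  14 150] [ 520.7 -135.4   15. ]
va [ 405. -136.   55.]
vb? [738.  32.  55.]
vc? [ 529. -271.   55.]
mkL [742. -76.  10.]
mkR [ 725. -209.   10.]
```

View pics/crop1.png

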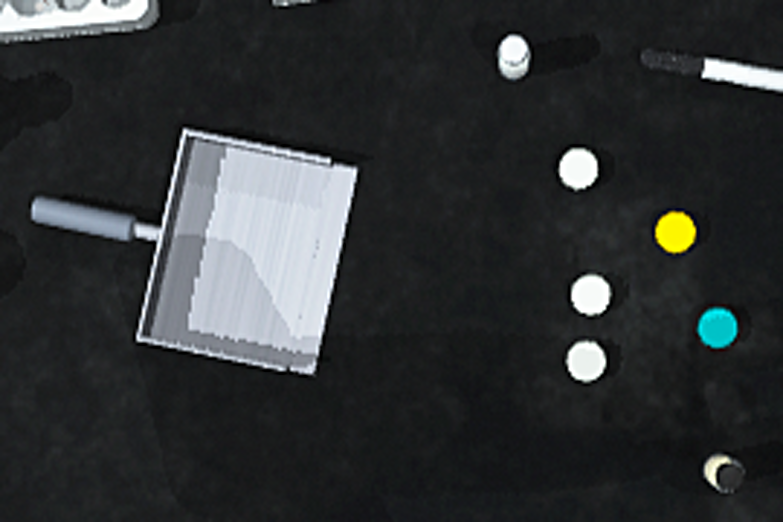

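The crop confirms three plain white discs at crop (578,168), (590,294) and (586,361). The yellow and turquoise discs are separate from them. The pan lip corners are at crop (357,167) and (316,374).

```bash
python3 - <<'E'
from h import *
f=lambda u,v:(80+u/2.9,100+v/2.9)
L1=ray('top',f(357,167),0);L2=ray('top',f(316,374),0)
B1=ray('top',f(184,129),30);B2=ray('top',f(137,341),30)
for v in(L1,L2,B1,B2):print(v.round(1))
print('lip w',np.linalg.norm(L1-L2),'back w',np.linalg.norm(B1-B2))
lip=(L1+L2)/2;bk=(B1+B2)/2;print('depth',np.linalg.norm((bk-lip)[:2]))
for a in(L2-L1,B2-B1): print(np.degrees(np.arctan2(a[0],-a[1]))+90-180, np.degrees(np.arctan2(a[1],a[0])))
print('axis',np.degrees(np.arctan2(*(bk-lip)[[1,0]])), lip,bk)
s=cv2.imread('pics/scene0.png')[:,:,::-1].copy()
for c,s_ in [(c,s_) for s_,c in caps('scene',s)]:
    if 220<c[0]<310 and 180<c[1]<215: print(s_,ray('scene',c,9).round(1))
print(L1,[proj('scene',v).round() for v in(L1,L2,B1,B2)])
E
```

```text
[652.5 163.4   0. ]
[478.9 194.9   0. ]
[678.8 302.   30. ]
[505.  336.3  30. ]
lip w 176.41324456640177 back w 177.14531517605738
depth 142.44783272028695
-190.30542118677343 169.69457881322657
-191.1355710702852 168.8644289297148
axis 79.40547086207107 [565.67620601 179.13605132   0.        ] [591.86630764 319.15556289  30.        ]
[226 183  14  11 127] [652.6 -21.2   9. ]
[263 193  14  12 142] [547.5 -32.4   9. ]
[281 200  15  13 152] [492.7 -27.7   9. ]
[652.45988926 163.35630053   0.        ] [array([176., 223.]), array([227., 262.]), array([108., 238.]), array([153., 286.])]
```

The scene camera agrees with the top view to within 1–2 mm. The pan frame is also consistent: width 176 mm (170 + walls), axis about 79.5°, origin about (580, 258). I'll push each cap nested between two slightly parted fingertips, too narrow a gap to pinch it, starting with the far one.

```bash
cat >> h.py <<'E'
A=np.radians(79.5);AX=np.array([np.cos(A),np.sin(A)]);AY=np.array([-AX[1],AX[0]]);O=np.array([565.7,179.1])+80*AX
toW=lambda p:O+p[0]*AX+p[1]*AY
toP=lambda w:np.array([(np.array(w[:2])-O)@AX,(np.array(w[:2])-O)@AY])
def pose(cap,tgt):
    cap=np.array(cap,float);T=toW(tgt);d=(T-cap)/np.linalg.norm(T-cap)
    best=None
    for s in(1,-1):
        x=np.array([d[0],d[1],0])*s;z=np.array([0,0,-1.]);R=np.column_stack([x,np.cross(z,x),z])
        q=ctrl.solve_ik(np.r_[cap-42*d,130],R)
        if q is not None and (best is None or abs(q[5])<abs(best[1][5])): best=(R,q)
    return d,T,best
def push(cap,tgt,zt=5):
    d,T,(R,q)=pose(cap,tgt);cap=np.array(cap,float)
    z=ctrl.tcp_to_tips+zt
    s=cap-42*d;e=T-24.8*d
    ctrl.move_ptp(np.r_[s,130],R)
    ctrl.move_l(np.r_[s,z],vel=120)
    print('down',sensors.read_state()['eef_pos'],sensors.read_state()['force'])
    ctrl.move_l(np.r_[cap-26*d,z],vel=40)
    ctrl.move_l(np.r_[e,z],vel=80)
    st=sensors.read_state();print('end',st['eef_pos'],st['force'].round(1) if hasattr(st['force'],'round') else st['force'],st['t'])
    ctrl.move_l(np.r_[e-15*d,z],vel=80)
    ctrl.move_l(np.r_[e-15*d,130],vel=150)
E
python3 - <<'E'
from h import *
caps_=[((652,-21),(33,0)),((492.4,-27.9),(18,45)),((547.2,-31.8),(15,-45))]
for c,t in caps_:
    d,T,b=pose(c,t);print(c,toP(c).round(),d.round(2),T.round(),b[1].round(2) if b else None)
    m=lambda x:toP(c)+(toP(T)-toP(c))*x
    P=toP(c);k=(-80-P[0])/(t[0]-P[0]);print(' y at lip',P[1]+k*(t[1]-P[1]))
ctrl.gripper_to(18,20);print(sensors.read_state()['grip_width'],ctrl.tcp_to_tips)
push(*caps_[0])
for n in('top','scene'):
    p,d=optics.grab_frame(n);cv2.imwrite(f'pics/{n}1.png',p[:,:,::-1])
E
```

```text
(652, -21) [-261. -121.] [-0.21  0.98] [586. 290.] [-0.22  0.51  1.41 -0.    1.22 -0.43]
 y at lip -46.62633373978723
(492.4, -27.9) [-297.   34.] [0.15 0.99] [539. 284.] [-0.32  0.18  1.86 -0.    1.1  -0.17]
 y at lip 41.68547376911152
(547.2, -31.8) [-291.  -20.] [0.26 0.97] [627. 264.] [-0.29  0.27  1.74 -0.    1.13 -0.03]
 y at lip -37.307542241706926
18.084921691969928 25.0
down [661.61854773 -62.32572451  31.02094084] [-0.65847773  0.27689875 -0.39610901]
end [591.43408276 265.8201059   29.99974827] [-0.1  1.1 -0.4] 8.7333
```

View pics/top1.png

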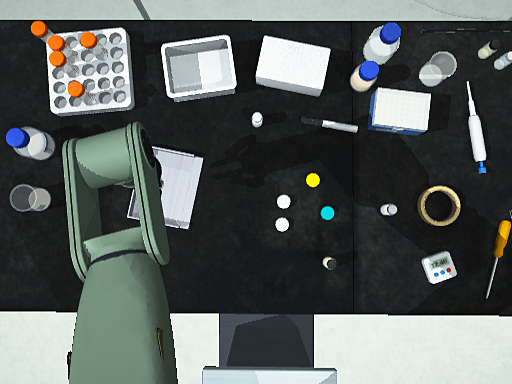

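View pics/scene1.png

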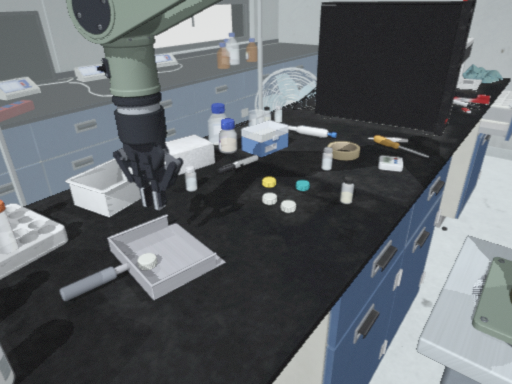

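The first cap is in the pan, at (148,260) in the scene view, and nothing else moved. I'll push the other two now.

```bash
python3 - <<'E'
from h import *
print('cap0',toP(ray('scene',(148,260),12)).round())
push((492.4,-27.9),(18,45))
p,d=optics.grab_frame('scene');cv2.imwrite('pics/scene2.png',p[:,:,::-1])
for s,c in caps('scene',p):
    if 255<c[0]<300 and 190<c[1]<215: print(s,ray('scene',c,9).round(1))
E
```

```text
cap0 [29.  0.]
down [486.92569416 -69.51606728  30.5813999 ] [0.84424187 0.13783437 0.00467062]
end [535.61436955 259.04614061  30.00077491] [-0.3 -0.7 -0.2] 16.8917
[263 193  14  12 142] [547.5 -32.4   9. ]
```

View pics/scene2.png

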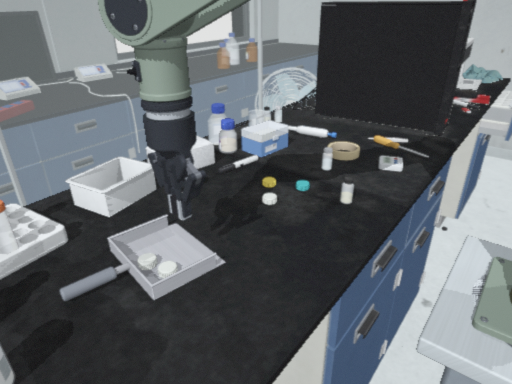

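Two caps are now in the pan, at (148,260) and (168,269). The third has not moved from (269,199).

```bash
python3 - <<'E'
from h import *
push((547.2,-31.8),(15,-45))
ctrl.move_ptp([480,-250,200],sensors.read_state()['eef_rot'])
for n in('top','scene'):
    p,d=optics.grab_frame(n);cv2.imwrite(f'pics/{n}3.png',p[:,:,::-1])
    if n=='top': cv2.imwrite('pics/crop3.png',cv2.resize(p[100:280,80:350,::-1],None,fx=2.9,fy=2.9,interpolation=cv2.INTER_CUBIC))
    else: cv2.imwrite('pics/crops3.png',cv2.resize(p[170:320,60:360,::-1],None,fx=2.6,fy=2.6,interpolation=cv2.INTER_CUBIC))
print(sensors.read_state()['t'])
E
```

```text
down [537.05606099 -72.4315678   30.72731066] [-0.31859145 -0.65458063  0.07337445]
end [620.74788659 240.22384236  29.99894099] [-0.7  0.   0.1] 24.8333
27.9
```

View pics/top3.png

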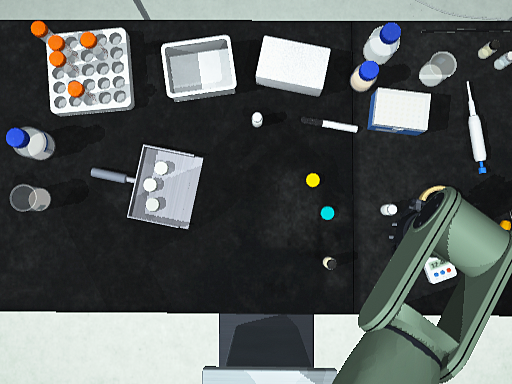

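View pics/crops3.png

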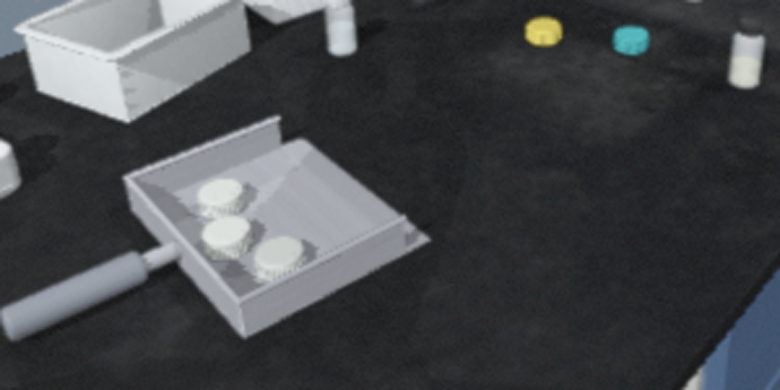

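View pics/crop3.png

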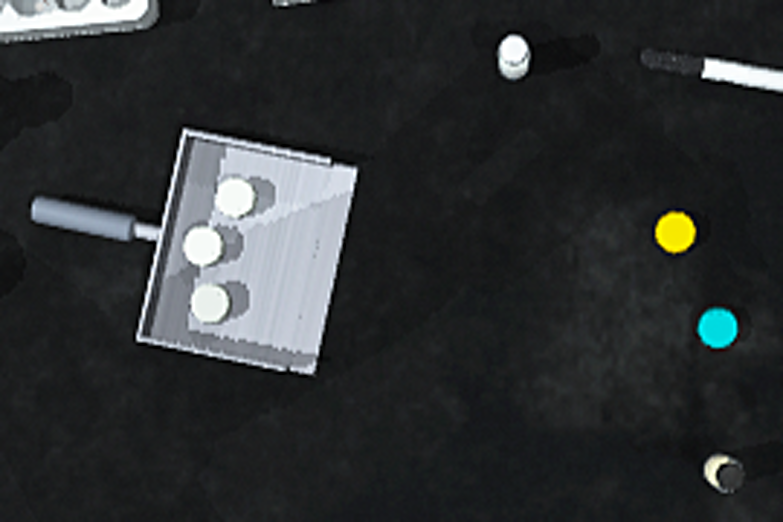

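All three caps lie flat on the pan floor, at crop (235,197), (203,245) and (210,302). The vials at (257,119), (389,209) and (330,263), the marker, and the yellow and turquoise caps are at the same pixels as before. I'll compute the cap positions and hand in.

```bash
python3 - <<'E'
from h import *
for uv in((235,197),(203,245),(210,302)): print(toP(ray('top',(80+uv[0]/2.9,100+uv[1]/2.9),17)).round(1))
a=cv2.imread('pics/top0.png').astype(int);b=cv2.imread('pics/top3.png').astype(int)
for n,(u,v) in dict(b=(257,119),c=(389,209),a=(330,263),mk=(330,125)).items():
    print(n,abs(a-b)[v-8:v+8,u-8:u+8].mean().round(1))
print(sensors.read_state()['force']); ctrl.hold(0.3); ctrl.finish_job()
E
```

```text
[ 12.  -42.7]
[30.   1.2]
[14.7 46.2]
b 1.7
c 4.1
a 7.1
mk 0.6
[-0.1574188   0.41771884 -0.5097151 ]
the job is handed in; nothing more can be done
```

All three white caps are in the dustpan, and I handed the job in at about 28 s of the 64 s allowed. I pushed each one along the bench with the fingertips parted 18 mm, so the cap rested against them without being pinched or lifted.

- **Caps:** in the last top view they lie flat on the pan floor at pan (x, y) ≈ (12, -43), (30, 1) and (15, 46) mm. That puts every edge at least 50 mm past the start of the floor and clear of the walls.
- **Everything else:** before and after pictures show the three vials, the marker and the yellow and turquoise caps at the same places. The pixel difference was small at the marker and two of the vials. It was larger at the black-capped vial (7.1 grey levels), which I put down to a changed arm shadow, because its outline did not move.
- **Forces:** readings at the end of each push were about 1 N. The arm finished parked well above the bench, touching nothing.

No check failed or disagreed.

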